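Rap the last bearing out of a magazine tube

ROBOT

A 6-joint arm with a two-finger parallel gripper is mounted at the origin on a cart in front of the work surface, level with it; the furniture and walls round the work are solid. World frame = base frame: x ahead of the robot, y to its left, z up, the work surface at z = 0. Lengths are in mm, angles in rad, forces in N, time in s.
With the tool pointing down it reaches from about 350 to 775 mm from the base axis. Payload 7.3 kg.
Tool frame: the origin (TCP) lies on the mounting face of the last link; the fingertips stand 178 mm ahead of it and the grasp point (between the pads) lies 159 mm ahead of it; z points along the fingers, y is the line along which they close (so a half turn about z gives the same grasp; the last joint's range is limited). The gripper opens to 92 mm and grips with 3 to 60 N. Pads are 19 mm wide; open, the fingers measure 130 mm over their backs; the gripper's body (75 mm by 190 mm) begins 47 mm behind the grasp point.
Start: joints at [-0.146, 0.342, 1.524, -0, 1.275, -0.146], TCP at [525.003, 0.022, 404.741] pointing down, gripper open.
Joint ranges: [-2.53, 2.53], [-0.77, 2.02], [0.04, 2.7], [-1, 4.14], [0.28, 2.66], [-3.11, 3.11]. Speed limits (rad/s): [2.57, 2.57, 3.14, 3.14, 3.14, 3.14].

INTERFACE

Orientations are given as [roll, pitch, yaw] about the fixed x, y, z axes, in that order (R = Rz(yaw) Ry(pitch) Rx(roll)).
In Python, from plant import bot, camrig gives the robot as it stands (bot), with the cameras (camrig).
- The arm moves only by the shell command python3 shift.py 'ROWS'. ROWS is a JSON object whose key "segments" holds a list of rows, 1 to 5 of them, each of 5 numbers: the finger opening in mm, then dx, dy, dz in normalised numbers (1 is 400 mm), then a turn about the tool's z in a scale on which 1.0 is 2 rad; each row is the pose to reach, as a shift and turn from the pose commanded when the command began, along the tool's axes at that moment; what a row does not reach only later rows make up. A row lasts 1/8 s, in which the tool goes at most 62.5 mm and 0.188 rad, less where a joint would pass 70% of its speed; a pose out of reach is approached as far as the arm can. The fingers move at their own pace and stop on an object; the grip force is fixed at half the most. Time passes only in rows, so rows that do not move let the fingers close. It prints the time, the measured TCP pose, the force, the opening and the grip force at its end. No shift or turn number may pass 1 either way. Input that does not fit is refused with a message, and nothing moves.
- bot.get_obs(): the state, without advancing time (a new reading comes with each control period).
- camrig.capture(name): name is "scene" or "side" or "wrist"; returns a dict with "color" (420x560x3 uint8, red, green, blue), "K" (3x3 intrinsics, pixels), "R" (3x3) and "t" (3): a world point X has camera coordinates R X + t. Camera axes: x right, y down, z forward; pixel columns grow to the right and rows downward; lengths in mm; the calibration is good to about 2 mm. A picture is of the moment at which its call begins. There is no depth.
- bot.close_job(): hands the job in; it is judged then, once.
The state is a dict: "time": time; "joint_positions": joint angles; "dq": joint speeds; "tau": joint torques, N m; "tool_pos": TCP position; "tcp_rot": TCP orientation; "contact_force": force on the tool from outside, world axes, zero at the start; "moment": the same for the moment, N m; "grip_width": finger opening in mm; "finger_force": force on a finger pad.
Only numpy, scipy, OpenCV 4.12 (cv2) and the standard library are available. Lean on these libraries where they do the work, as an engineer would, in place of code of your own. Each camera call takes 0.05 s, during which the arm holds its last target. There are 200 camera calls.

TASK

The magazine tube in the loading nest is spent, but its last bearing still hangs in the retaining springs inside. Swing the clamp with the red knob fully open and leave it open, lift the tube out and, keeping hold of it, rap its mouth on the black rubber pad of the grey tray until the bearing drops out and lies on the pad. Then stand the empty tube, mouth down, on the free end of the green mat without knocking the empty one that stands there.

Things in the scene. Friction and masses are not known exactly. Their poses are not given: they have to be found in the camera images.
- tube: Magazine tube, mouth down in the nest (lifts straight up): clear plastic, 50 mm outside, bore 45 mm, 150 mm tall, 0.22 kg; solid blue cap (51 mm diameter) over the top 45 mm, to be gripped from above; aluminium flange at the mouth (72 mm diameter, 8 mm thick). Origin: centre of the mouth in the plane of the rim; z along the tube to the cap.
- bearing: The last bearing, steel, 42 mm diameter, 13 mm thick, 70 g. Origin: centre of its lower face, z up its axis; at the start 55 mm above the tube's mouth. Three leaf springs hold its rim by friction (about five times its weight) over 7 mm of travel. Each smart rap (rim meeting the pad at 0.2-0.4 m/s) slides it down 1 to 4 mm until it falls out; setting the tube down softly does not move it.
- clamp (a joint): Swing clamp of the nest, on an upright hinge pin: 0 shut (its finger lies over the flange of the tube, which cannot be lifted), 1.1 rad fully open (stop). It turns counter-clockwise from above as it opens, and stays where it is left; about 1 N at the knob moves it.
- clamp_knob (a point): Top of the upright red knob of the clamp (diameter 17 mm, 36 mm tall, its top 84 mm above the bench; a 9 mm stem and the 10 mm handle bar run below it), 85 mm from the hinge pin.
- clamp_pivot (a point): A point on the hinge pin of the clamp (axis upright), 20 mm above the bench; the pin ends 37 mm above the bench and stands 56 mm from the axis of the tube in the nest. The nest is a fixed aluminium plate, 100 x 140 mm, 10 mm thick; the tube stands on it between four dowels 7 mm high.
- pad (a point): Centre of the upper face of the black rubber pad, 130 x 130 mm, 10 mm above the bench, in the fixed grey tray; axes along its sides. The walls of the tray round it stand 6 mm above the pad.
- tray: The fixed grey steel tray, 138 x 190 mm, walls 16 mm high: the rubber pad fills most of it (towards its +y end), two other bearings lie in the narrow compartment at its -y end. Origin: centre of its underside; long side along y.
- mat_free (a point): Middle of the free end of the green mat, on its upper face, 3 mm above the bench; axes along the sides of the mat.
- mat: Fixed green mat for empty tubes, 130 mm (x) by 210 mm (y), 3 mm thick, with a yellow border line. Origin: centre of its underside. The free end is at +y, the other empty tube stands near the -y end.
- tube_b: The other empty tube, of the same shape and colours, standing mouth down on the mat. Origin: centre of its mouth.

How it is judged:
By the outcome, as a careful person would: the job done as asked, in the order asked, and still so for the second after the job is handed in, with the robot touching nothing.
It also fails if it takes over 58 s, if anything falls off the work surface, if the arm or the gripper's body presses on something with over 40 N, if the wrist force passes 120 N, or if a joint passes its speed limit or range.

## Working session

There is one attempt and no reset: what is moved stays moved. The work goes in short steps, Python scripts to look and compute and a shell command to move; the robot and the scene stay as the last step left them, time stands still between calls to the robot, and variables do not carry over. Pictures are saved under pics/ and viewed, at most 15 in all, crops included, and the job is handed in when it is done.

```bash
ls; mkdir -p pics; python3 - <<'E'
from plant import bot, camrig
import cv2
for n in ("scene","side"):
    c=camrig.capture(n); cv2.imwrite(f"pics/{n}0.png",c["color"][:,:,::-1]); print(n,c["K"].tolist(),c["R"].tolist(),c["t"].tolist())
o=bot.get_obs(); print(o)
E
```

```text
pics
plant.py
shift.py
scene [[406.80356448778343, 0.0, 286.42243962437476], [0.0, 406.80356448778343, 216.40603662963258], [0.0, 0.0, 1.0]] [[0.6612819419117155, -0.7499138867423744, 0.018312721600450246], [-0.39248390578673864, -0.3666944927050799, -0.8434995748180023], [0.6392672187746344, 0.5506035883380249, -0.5368175774967078]] [-367.6219494169046, 218.87452664741625, 824.6102413299155]
side [[430.80457014804966, 0.0, 277.05844570462835], [0.0, 430.80457014804966, 210.5792713326168], [0.0, 0.0, 1.0]] [[-0.2655615371040242, 0.9640918822337993, -0.001978034842599925], [0.7074699106232394, 0.19347973260873833, -0.6797440096333306], [-0.6549529720321103, -0.1819132641687836, -0.7334467729465884]] [241.5703186797037, -244.97837623255094, 1505.5621538962334]
{'time': 0.1, 'joint_positions': array([-1.45990055e-01,  3.42652635e-01,  1.52490040e+00,  1.92120996e-05,
        1.27537897e+00, -1.45996108e-01]), 'dq': array([ 0.00022735, -0.00206587, -0.0024569 ,  0.00095679, -0.00045038,
       -0.0011611 ]), 'tau': array([ 1.49919495e-03, -4.32001984e+01, -2.44694173e+01,  7.19219679e-02,
        5.25739230e-02, -9.79429342e-05]), 'tool_pos': array([5.24889288e+02, 4.63608718e-02, 4.04121866e+02]), 'tcp_rot': array([-3.14027022e+00, -2.13022956e-04,  1.57079663e+00]), 'contact_force': array([ 0.18281587,  0.50910394, -0.122439  ]), 'moment': array([-0.04508922,  0.01551736,  0.00504103]), 'finger_force': 0.0, 'grip_width': 91.7832780350303}
```

View pics/scene0.png

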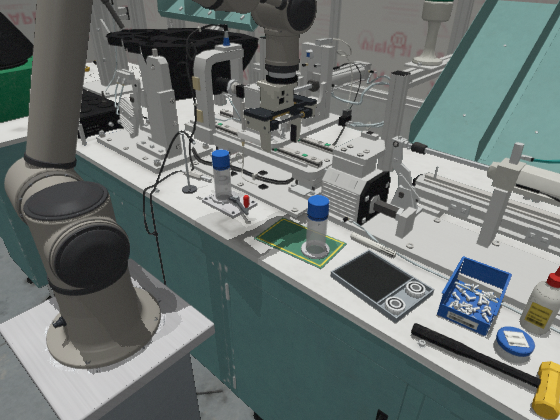

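View pics/side0.png

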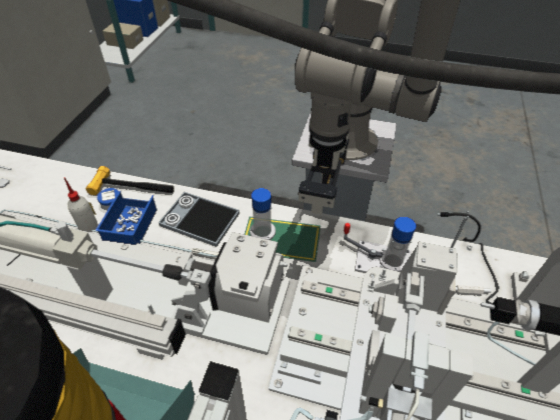

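Scene image: nest tube cap at about (221,160), red knob (247,201), tube_b cap (318,207), pad (378,275), and the mat's free end at about (280,235). I'll enlarge both views for exact pixels.

```bash
python3 - <<'E'
import cv2
a=cv2.imread("pics/scene0.png")[140:325,185:440]; cv2.imwrite("pics/sc1.png",cv2.resize(a,None,fx=3,fy=3,interpolation=cv2.INTER_CUBIC))
a=cv2.imread("pics/side0.png")[180:275,155:420]; cv2.imwrite("pics/sd1.png",cv2.resize(a,None,fx=3,fy=3,interpolation=cv2.INTER_CUBIC))
E
```

```text
(no output)
```

View pics/sc1.png

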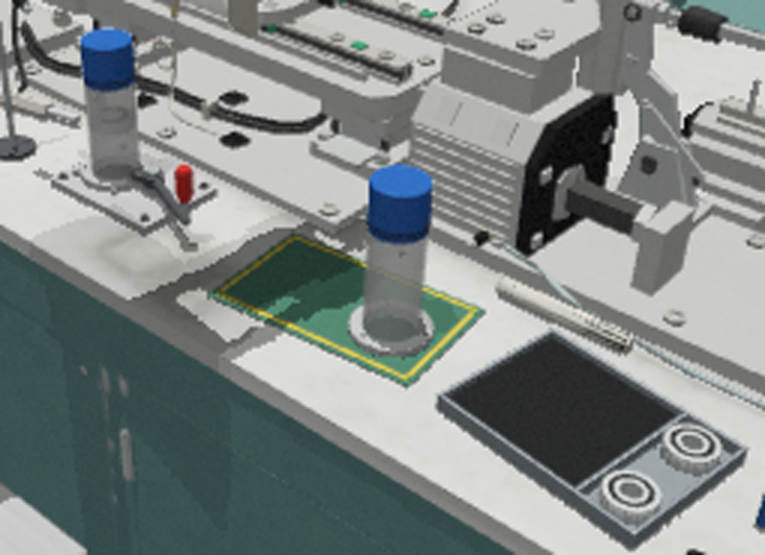

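View pics/sd1.png

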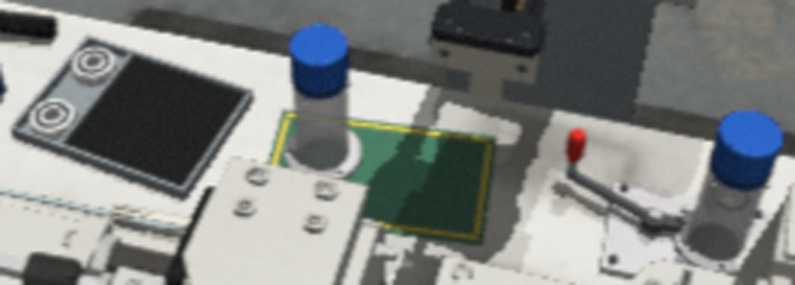

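Crops: the scene crop shows tray top corners at (553,331),(437,402),(632,545),(747,450) and mat corners at (297,235),(211,293),(408,384),(484,311). In the side crop, the knob is at (577,145), the hinge at about (655,218) and the nest tube's cap at (747,150). Now I'll triangulate.

```bash
cat > h.py <<'E'
import numpy as np, cv2
from scipy.optimize import least_squares
def proj(c,X):
    p=(np.atleast_2d(X)@np.array(c["R"]).T+c["t"])@np.array(c["K"]).T
    return p[:,:2]/p[:,2:]
def plane(c,uv,z):
    R=np.array(c["R"]);C=-R.T@c["t"]
    d=R.T@np.linalg.inv(c["K"])@np.array([uv[0],uv[1],1]);return (C+d*(z-C[2])/d[2])[:2]
def blobs(c,kind,amin=15):
    hsv=cv2.cvtColor(c["color"],cv2.COLOR_RGB2HSV)
    if kind=="blue": m=cv2.inRange(hsv,(104,150,60),(122,255,255))
    else: m=cv2.inRange(hsv,(0,160,90),(6,255,255))|cv2.inRange(hsv,(174,160,90),(180,255,255))
    n,l,s,ce=cv2.connectedComponentsWithStats(m)
    return [(ce[i].round(1).tolist(),s[i].tolist()) for i in range(1,n) if s[i][4]>amin]
def tri(cs,uvs,z):
    f=lambda p:np.concatenate([(proj(c,[p[0],p[1],z])[0]-uv) for c,uv in zip(cs,uvs)])
    r=least_squares(f,[500,0]);return r.x.round(1),r.fun.round(1)
E
python3 - <<'E'
from plant import bot, camrig
from h import *
cs=[camrig.capture("scene"),camrig.capture("side")]
for c in cs:
    for k in("blue","red"):print(k,blobs(c,k))
f=lambda L,o:[(o[0]+u/3,o[1]+v/3) for u,v in L]
for n,L,z in(("tray",[(553,331),(437,402),(632,545),(747,450)],16),("mat",[(297,235),(211,293),(408,384),(484,311)],3)):
    P=np.array([plane(cs[0],p,z) for p in f(L,(185,140))]);print(n,P.round(1).tolist(),P.mean(0),[np.linalg.norm(P[i]-P[i-1]).round(1) for i in range(4)])
    e=(P[0]-P[3])+(P[1]-P[2]);print("yaw of y axis",np.degrees(np.arctan2(e[1],e[0])))
for n,L,z in(("tray side",[(91,39),(13,130),(185,193),(251,92)],16),("mat side",[(494,138),(483,243)],3),("pivot",[(655,213)],30)):
    print(n,[plane(cs[1],p,z).round(1).tolist() for p in f(L,(155,180))])
print("pivot scene",plane(cs[0],(185+150/3,140+178/3),30))
E
```

```text
blue [([225.8, 41.1], [223, 38, 7, 7, 39]), ([220.3, 159.0], [212, 150, 18, 20, 299]), ([317.5, 207.2], [308, 195, 21, 26, 458]), ([473.9, 290.4], [437, 257, 74, 78, 1899]), ([488.7, 316.5], [486, 312, 6, 10, 19]), ([513.8, 342.7], [497, 327, 37, 29, 465])]
red [([245.8, 200.6], [244, 195, 5, 13, 49]), ([554.5, 278.7], [547, 267, 13, 21, 165])]
blue [([136.5, 13.5], [114, 0, 43, 36, 987]), ([261.0, 198.9], [252, 188, 19, 23, 362]), ([123.9, 219.1], [97, 190, 59, 54, 1514]), ([403.5, 228.4], [393, 217, 23, 24, 433])]
red [([72.0, 193.9], [69, 188, 8, 11, 51]), ([346.7, 227.2], [345, 223, 5, 10, 35])]
tray [[561.1, -273.4], [421.2, -255.4], [391.2, -439.9], [533.4, -457.4]] [ 476.70003304 -356.53003897] [np.float64(186.0), np.float64(141.1), np.float64(186.9), np.float64(143.3)]
yaw of y axis 81.09485567482713
mat [[540.8, -4.0], [417.6, -11.5], [436.3, -216.8], [560.8, -205.5]] [ 488.87557957 -109.41864191] [np.float64(202.5), np.float64(123.4), np.float64(206.2), np.float64(125.0)]
yaw of y axis 95.41817064309437
tray side [[403.3, -428.2], [536.0, -450.0], [564.2, -265.6], [429.9, -248.3]]
mat side [[414.3, -9.9], [537.9, 5.4]]
pivot [[485.8, 147.2]]
pivot scene [487.91528298 142.88120922]
```

```bash
python3 - <<'E'
from plant import bot, camrig
from h import *
cs=[camrig.capture("scene"),camrig.capture("side")]
a=tri(cs,[(220.3,159.0),(403.5,228.4)],137.5);print("tube",a)
print("tube_b",tri(cs,[(317.5,207.2),(261,198.9)],130.5))
print("flange b scene",plane(cs[0],(185+390/3,140+330/3),5))
k=tri(cs,[(245.8,200.6),(346.7,227.2)],66);print("knob",k)
t=a[0];kn=k[0]
r=least_squares(lambda p:[np.hypot(*(p-t))-56,np.hypot(*(p-kn))-85],[487,145]);p=r.x
print("pivot",p,r.fun)
th=np.arctan2(*(kn-p)[::-1]);print("angle",np.degrees(th))
for d in(0,.3,.6,.9,1.1,1.2):print(d,p+85*np.array([np.cos(th+d),np.sin(th+d)]))
E
```

```text
tube (array([488.3, 202. ]), array([-1. ,  1. , -0.5,  1.1]))
tube_b (array([ 477.6, -162.9]), array([-0.6,  1.3, -0.2,  1.2]))
flange b scene [ 480.89573033 -163.40270178]
knob (array([457.8,  66.7]), array([-0.7,  0.9, -0.4,  1. ]))
pivot [488.40220918 146.00009327] [2.71526801e-10 1.82225790e-10]
angle -111.10179218945132
0 [457.8  66.7]
0.3 [482.60158206  61.1982494 ]
0.6 [507.92131686  63.27159495]
0.9 [531.4974679   72.73483086]
1.1 [545.19399257  82.75696448]
1.2 [551.22404783  88.74263447]
```

The rows are not in the units I measure in: shifts go in shares of 400 mm and turns go in shares of 2 rad. I convert before sending: 172 mm / 400 = 0.43, -107 mm / 400 = -0.2675.

```bash
python3 shift.py '{"segments": [[0, 0.05, -0.1, 0.05, 0], [0, 0.1125, -0.2, 0.175, 0], [0, 0.165, -0.2675, 0.3, 0], [0, 0.165, -0.2675, 0.42, 0], [0, 0.165, -0.2675, 0.43, 0]]}'; python3 - <<'E'
from plant import bot, camrig
import cv2
c=camrig.capture("wrist"); cv2.imwrite("pics/w1.png",c["color"][:,:,::-1]); print(c["K"][0],c["R"].tolist(),c["t"])
c=camrig.capture("side"); cv2.imwrite("pics/s2.png",cv2.resize(c["color"][150:290,280:460,::-1],None,fx=4,fy=4,interpolation=2))
E
```

```text
time: 0.92
tool_pos: [416.8, 66.3, 230.9]
tcp_rot: [-3.136, -0.0, 1.571]
contact_force: [-0.0, 0.3, 0.5]
grip_width: 46.6
finger_force: 0.0
[296.55222776   0.         275.94489403] [[0.9999822919448842, 0.0013120785252047815, -0.005804674547411603], [0.002993379021662298, -0.953917783223887, 0.3000531661743622], [-0.005143488960845916, -0.3000652284073755, -0.9539048187435369]] [-416.30041945   76.53936514  248.63178792]
```

View pics/s2.png

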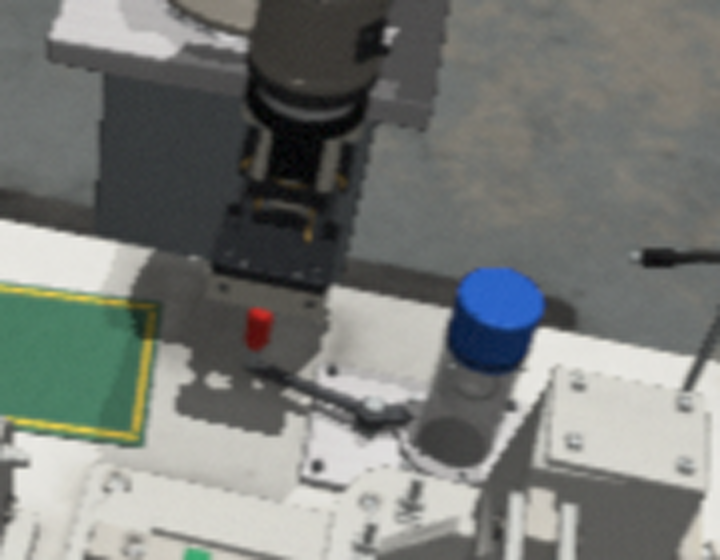

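The side view shows the gripper behind the knob (red at (258,328) in the crop), with the fingers still closing. I'll let them finish closing, then push along the arc.

```bash
python3 shift.py '{"segments": [[0, 0, 0, 0, 0], [0, 0, 0, 0, 0], [0, 0, 0, 0, 0]]}'; python3 - <<'E'
from plant import bot, camrig
from h import *
cs=[camrig.capture("scene"),camrig.capture("side"),camrig.capture("wrist")]
for c in cs: print(blobs(c,"red"))
E
```

```text
time: 1.4
tool_pos: [418.3, 65.9, 233.5]
tcp_rot: [3.14, 0.0, 1.571]
contact_force: [0.3, -1.1, 0.1]
grip_width: 8.5
finger_force: 0.0
[([250.2, 199.4], [248, 194, 5, 12, 53]), ([554.6, 278.6], [547, 267, 13, 21, 163])]
[([72.3, 194.3], [69, 191, 8, 8, 45]), ([344.7, 229.4], [342, 227, 6, 7, 29])]
[([378.9, 268.4], [356, 252, 40, 38, 500])]
```

Scaled: 97 mm / 400 = 0.2425, 87 mm / 400 = 0.2175.

```bash
python3 shift.py '{"segments": [[0, -0.0075, 0.0625, 0, 0], [0, -0.01, 0.125, 0, 0], [0, 0, 0.18, 0, 0], [0, 0.0175, 0.2175, 0, 0], [0, 0.035, 0.2425, 0, 0]]}'; python3 - <<'E'
from plant import bot, camrig
from h import *
print(bot.get_obs()["contact_force"])
cs=[camrig.capture("scene"),camrig.capture("side"),camrig.capture("wrist")]
b=[blobs(c,"red") for c in cs];print(b)
print(bot.get_obs()["contact_force"], bot.get_obs()["tool_pos"])
cv2.imwrite("pics/w2.png",cs[2]["color"][:,:,::-1])
E
```

```text
time: 2.17
tool_pos: [514.8, 79.9, 232.4]
tcp_rot: [-3.138, 0.001, 1.571]
contact_force: [-21.7, -15.9, 8.2]
grip_width: 0.1
finger_force: 11.7
[-21.70712761 -15.88045725   8.21588125]
[[([264.5, 190.5], [263, 185, 4, 11, 22]), ([554.5, 278.7], [547, 267, 13, 21, 166])], [([72.0, 193.8], [69, 187, 8, 12, 52])], [([319.0, 258.8], [311, 255, 19, 7, 91])]]
[-5.02940036 -1.33079499  1.6906519 ] [514.14004592  80.20779137 232.18123979]
```

Scaled: 3 mm / 400 = 0.0075, 2 mm / 400 = 0.005.

```bash
python3 shift.py '{"segments": [[0, 0.005, 0.0075, 0, 0], [0, 0.005, 0.0075, 0, 0]]}'; python3 - <<'E'
from plant import bot, camrig
from h import *
c=camrig.capture("scene");o=bot.get_obs();print(o["contact_force"],o["tool_pos"],blobs(c,"red"))
E
```

```text
time: 2.58
tool_pos: [515.4, 81.4, 231.8]
tcp_rot: [-3.132, 0.002, 1.571]
contact_force: [-12.2, -7.5, 5.0]
grip_width: 0.2
finger_force: 6.3
[-12.16640576  -7.3953402    5.97509633] [515.38519404  81.38458238 231.85348788] [([264.4, 189.8], [263, 184, 4, 12, 27]), ([554.5, 278.7], [547, 267, 13, 21, 167])]
```

Scaled: -150 mm / 400 = -0.375, -100 mm / 400 = -0.25.

```bash
python3 shift.py '{"segments": [[0, -0.01, -0.05, 0, 0], [0, -0.01, -0.075, -0.1, 0], [40, -0.01, -0.075, -0.25, 0], [92, 0, -0.075, -0.375, 0]]}'; python3 - <<'E'
from plant import bot, camrig
from h import *
cs=[camrig.capture("scene"),camrig.capture("side"),camrig.capture("wrist")]
print([blobs(c,"red") for c in cs], bot.get_obs()["tool_pos"])
for uv in((419,242),(418,267),(457,249)):
  for z in(50,100,150,200,250,300):
    p=plane(cs[1],uv,z);print(uv,z,p.round(),proj(cs[0],[*p,z]).round())
a=cv2.resize(cs[0]["color"][30:230,130:330,::-1],(600,600),interpolation=2)
cv2.imwrite("pics/c3.png",a)
E
```

```text
time: 3.12
tool_pos: [487.8, 82.1, 385.0]
tcp_rot: [3.14, -0.0, 1.571]
contact_force: [0.9, -0.1, -0.6]
grip_width: 15.8
finger_force: 0.0
[[([263.6, 189.3], [262, 184, 5, 12, 47]), ([554.5, 278.6], [547, 267, 13, 21, 165])], [([72.0, 193.6], [69, 187, 8, 12, 52]), ([345.4, 249.0], [343, 246, 6, 7, 29])], [([320.9, 204.3], [313, 194, 17, 20, 239])]] [488.25338467  82.36298604 385.4204222 ]
(419, 242) 50 [441. 258.] [[197. 186.]]
(419, 242) 100 [485. 249.] [[209. 167.]]
(419, 242) 150 [529. 239.] [[221. 148.]]
(419, 242) 200 [573. 230.] [[234. 129.]]
(419, 242) 250 [617. 220.] [[246. 110.]]
(419, 242) 300 [661. 210.] [[258.  91.]]
(418, 267) 50 [523. 260.] [[218. 177.]]
(418, 267) 100 [562. 250.] [[228. 159.]]
(418, 267) 150 [602. 240.] [[239. 142.]]
(418, 267) 200 [641. 231.] [[250. 124.]]
(418, 267) 250 [681. 221.] [[261. 105.]]
(418, 267) 300 [720. 212.] [[272.  87.]]
(457, 249) 50 [438. 354.] [[177. 176.]]
(457, 249) 100 [482. 339.] [[190. 159.]]
(457, 249) 150 [527. 324.] [[202. 141.]]
(457, 249) 200 [571. 309.] [[215. 123.]]
(457, 249) 250 [615. 294.] [[229. 105.]]
(457, 249) 300 [659. 279.] [[242.  87.]]
```

View pics/c3.png

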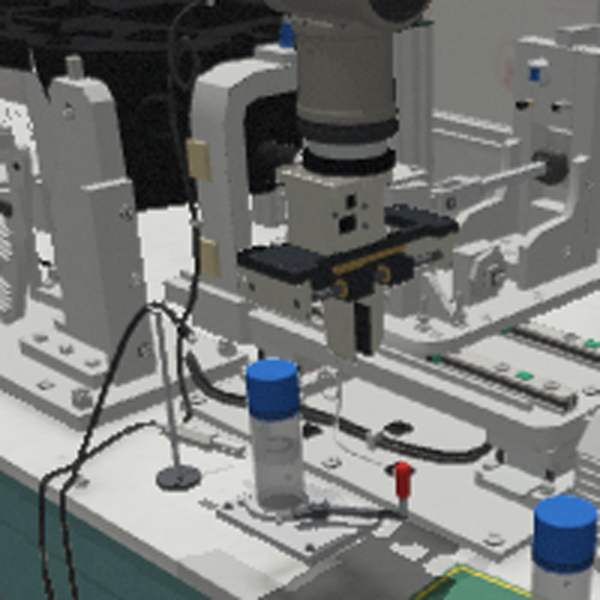

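Clamp knob is now at scene px (263,189), swung away from the robot. The nest tube is free-standing, with a cable pole to its left (base at scene px (189,189)).

```bash
python3 - <<'E'
from plant import bot, camrig
from h import *
c=camrig.capture("scene");s=camrig.capture("side");w=camrig.capture("wrist")
print("knob",tri([c,s],[(263.6,189.3),(345.4,249)],66),"pole",plane(c,(189,189),2))
b=blobs(w,"blue");print(b,bot.get_obs()["tool_pos"])
for x in b: print(plane(w,x[0],137.5),plane(w,x[0],155))
E
```

```text
knob (array([533.1,  74.5]), array([-1.4,  1.6, -0.8,  1.6])) pole [463.84392257 335.538064  ]
[([280.9, 50.1], [240, 4, 81, 94, 5755])] [487.5733777   82.08453886 381.45328547]
[491.44851334 207.13478359] [491.19948721 203.79158384]
```

```bash
python3 - <<'E'
from plant import bot, camrig
from h import *
w=camrig.capture("wrist");b=blobs(w,"red");print(b,bot.get_obs()["tool_pos"])
print(plane(w,b[0][0],66),plane(w,b[0][0],84))
for z in(48,66,84):
  for th in(-58,-53,-48): print(z,th,proj(w,[488.4+85*np.cos(np.radians(th)),146+85*np.sin(np.radians(th)),z]).round(1))
cv2.imwrite("pics/w3.png",w["color"][:,:,::-1])
E
```

```text
[([327.5, 205.9], [321, 196, 15, 20, 247])] [487.64404041  82.041472   381.16029888]
[541.40101882  74.90634083] [538.16916431  80.31649615]
48 -58 [[317.6 202. ]]
48 -53 [[323.3 198.4]]
48 -48 [[328.7 194.2]]
66 -58 [[319.8 206.8]]
66 -53 [[325.9 202.9]]
66 -48 [[331.7 198.6]]
84 -58 [[322.4 212.1]]
84 -53 [[328.8 208. ]]
84 -48 [[334.9 203.4]]
```

View pics/w3.png

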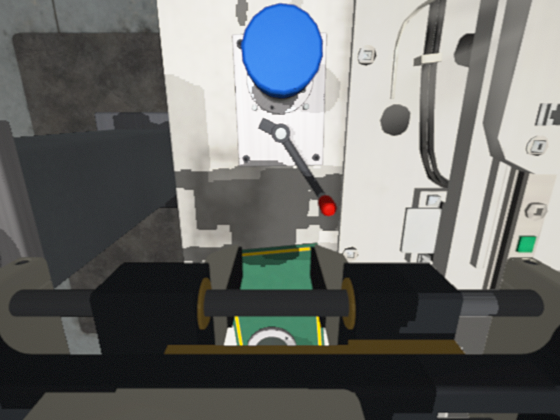

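The wrist view puts the knob at (328,207), about 0.95–1.0 rad open by my estimate. The gripper body may have touched the raised stage at the right instead of the clamp reaching its stop. I'll turn the gripper by 90° so its body is narrow in x, then push again.

Scaled: -14 mm / 400 = -0.035, -8 mm / 400 = -0.02, 0.188 rad / 2 = 0.094.

```bash
python3 shift.py '{"segments": [[0, -0.01, 0.005, 0, 0.094], [0, -0.02, 0.01, 0, 0.188], [0, -0.035, 0.015, 0, 0.282], [0, -0.035, 0.015, 0, 0.376], [0, -0.035, 0.015, 0, 0.47]]}'; python3 shift.py '{"segments": [[0, 0, 0, 0, 0.094], [0, 0, 0, 0, 0.188], [0, 0, 0, 0, 0.282], [0, 0, 0, 0, 0.3155], [0, 0, 0, 0, 0.3155]]}'
```

```text
time: 4.1
tool_pos: [493.9, 67.9, 381.1]
tcp_rot: [-3.14, 0.003, 0.627]
contact_force: [0.5, -0.5, -0.1]
grip_width: 3.5
finger_force: 0.0
time: 4.72
tool_pos: [493.9, 68.0, 381.4]
tcp_rot: [-3.142, 0.003, 0.003]
contact_force: [-0.4, 0.4, -0.3]
grip_width: 0.5
finger_force: 0.0
```

Scaled: 144 mm / 400 = 0.36, 140 mm / 400 = 0.35.

```bash
python3 shift.py '{"segments": [[0, 0.015, 0, 0.125, 0], [0, 0.015, 0, 0.25, 0], [0, 0.015, 0, 0.35, 0], [0, 0.015, 0, 0.36, 0]]}'; python3 shift.py '{"segments": [[0, 0.025, 0, 0, 0], [0, 0.0425, 0, 0, 0], [0, 0.055, 0, 0, 0], [0, 0.06, 0, 0, 0]]}'
```

```text
time: 5.22
tool_pos: [498.9, 68.0, 235.9]
tcp_rot: [-3.141, 0.007, 0.003]
contact_force: [0.2, 0.0, -0.7]
grip_width: 0.4
finger_force: 0.0
time: 5.72
tool_pos: [521.9, 68.2, 239.6]
tcp_rot: [3.141, 0.008, 0.003]
contact_force: [-18.5, -1.9, 15.5]
grip_width: 0.2
finger_force: 9.3
```

Scaled: 3 mm / 400 = 0.0075.

```bash
python3 shift.py '{"segments": [[0, 0.0075, 0, 0, 0], [0, 0.0075, 0, 0, 0]]}'; python3 - <<'E'
from plant import bot, camrig
from h import *
cs=[camrig.capture("scene"),camrig.capture("side")]
o=bot.get_obs();print(o["contact_force"],o["moment"],o["tool_pos"],[blobs(c,"red") for c in cs])
a=cv2.resize(cs[0]["color"][120:240,190:330,::-1],(560,480),interpolation=2)
b=cv2.resize(cs[1]["color"][190:310,300:380,::-1],(240,360),interpolation=2)
b=np.vstack([b,np.zeros((120,240,3),np.uint8)])
cv2.imwrite("pics/c4.png",np.hstack([a,b]))
E
```

```text
time: 5.98
tool_pos: [523.1, 68.2, 239.5]
tcp_rot: [3.141, 0.014, 0.004]
contact_force: [-23.4, -2.3, 19.2]
grip_width: 0.5
finger_force: 12.2
[-24.56357981  -2.29803818  18.7822625 ] [-0.16216241  3.99085844  0.16799024] [523.0118777   68.22130403 239.54089809] [[([554.5, 278.6], [547, 267, 13, 21, 165])], [([72.0, 193.7], [69, 187, 8, 12, 51])]]
```

View pics/c4.png

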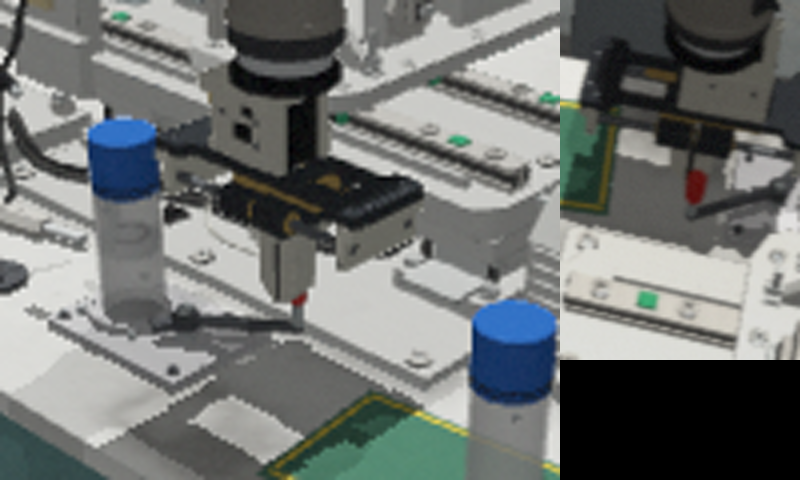

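The stall is at the same knob position (x≈540–543) in both gripper orientations, and the force and moment put the contact at the fingertip. So this is the clamp's stop and it is fully open. The picture shows the handle swung away and nothing else near the finger. Next is the tube.

Scaled: -131 mm / 400 = -0.3275, -120 mm / 400 = -0.3.

```bash
python3 shift.py '{"segments": [[0, -0.0625, 0, 0, 0], [0, -0.0925, 0, -0.15, 0], [92, -0.0925, 0, -0.3, 0], [92, -0.0925, -0.05, -0.3275, 0], [92, -0.0925, -0.175, -0.3275, 0]]}'; python3 shift.py '{"segments": [[92, 0, -0.125, 0, 0], [92, 0, -0.1625, 0, 0], [92, 0, -0.1625, 0, 0], [92, 0, -0.1625, 0, 0]]}'; python3 - <<'E'
from plant import bot, camrig
from h import *
cs=[camrig.capture("scene"),camrig.capture("side"),camrig.capture("wrist")]
o=bot.get_obs();print(o["tool_pos"],o["grip_width"],[blobs(c,"red") for c in cs])
b=blobs(cs[2],"blue");print(b,[plane(cs[2],x[0],150) for x in b])
E
```

```text
time: 6.7
tool_pos: [490.6, 137.6, 373.1]
tcp_rot: [-3.141, -0.007, -0.001]
contact_force: [1.6, 0.1, -0.3]
grip_width: 26.1
finger_force: 0.0
time: 7.2
tool_pos: [489.9, 202.0, 370.0]
tcp_rot: [3.141, -0.0, 0.001]
contact_force: [0.6, 0.7, 0.1]
grip_width: 65.8
finger_force: 0.0
[489.92508367 201.90898872 369.85062288] 77.69236190026905 [[([263.6, 189.3], [262, 184, 5, 12, 47]), ([554.6, 278.6], [548, 267, 12, 21, 162])], [([71.9, 193.7], [69, 187, 8, 12, 53]), ([344.9, 251.0], [343, 247, 5, 10, 39])], [([410.4, 152.6], [397, 144, 26, 18, 340])]]
[([275.0, 230.5], [241, 192, 69, 77, 4247])] [array([493.22348517, 202.69017769])]
```

Scaled: 71 mm / 400 = 0.1775, 60 mm / 400 = 0.15.

```bash
python3 shift.py '{"segments": [[92, 0.005, -0.0025, 0.075, 0], [92, 0.005, -0.0025, 0.15, 0], [92, 0.005, -0.0025, 0.1775, 0], [50, 0.005, -0.0025, 0.1775, 0], [45, 0.005, -0.0025, 0.1775, 0]]}'; python3 shift.py '{"segments": [[45, 0, 0, 0, 0], [45, 0, 0, 0, 0], [45, 0, 0, 0, 0]]}'
```

```text
time: 7.98
tool_pos: [492.2, 203.4, 300.2]
tcp_rot: [-3.141, -0.002, 0.001]
contact_force: [-0.2, -2.2, 6.1]
grip_width: 76.5
finger_force: 0.0
time: 8.35
tool_pos: [492.2, 203.4, 300.2]
tcp_rot: [-3.141, -0.002, 0.001]
contact_force: [-0.4, -2.1, 5.1]
grip_width: 50.6
finger_force: 30.0
```

Scaled: -90 mm / 400 = -0.225, -50 mm / 400 = -0.125.

```bash
python3 shift.py '{"segments": [[45, 0, 0, -0.0125, 0], [45, 0, 0, -0.05, 0], [45, 0, 0, -0.125, 0], [45, 0, 0, -0.225, 0], [45, 0, 0, -0.225, 0]]}'; python3 - <<'E'
from plant import bot, camrig
from h import *
cs=[camrig.capture("scene"),camrig.capture("side")]
print(bot.get_obs()["contact_force"],[blobs(c,"blue") for c in cs])
a=cv2.resize(cs[0]["color"][60:260,150:350,::-1],(400,400),interpolation=2)
b=cv2.resize(cs[1]["color"][140:340,300:500,::-1],(400,400),interpolation=2)
cv2.imwrite("pics/c5.png",np.hstack([a,b]))
E
```

```text
time: 8.98
tool_pos: [492.2, 204.2, 392.5]
tcp_rot: [-3.14, -0.007, 0.002]
contact_force: [0.6, -1.1, -2.8]
grip_width: 50.4
finger_force: 30.0
[-0.59394498 -0.80702694 -2.91507815] [[([215.4, 128.3], [209, 119, 15, 20, 234]), ([317.6, 207.2], [308, 195, 21, 26, 453]), ([473.9, 290.5], [437, 257, 74, 78, 1904]), ([489.1, 316.7], [487, 313, 6, 9, 19]), ([513.8, 342.8], [497, 327, 37, 29, 466])], [([136.4, 13.5], [114, 0, 43, 36, 983]), ([261.1, 199.0], [252, 188, 19, 23, 365]), ([124.4, 219.2], [97, 190, 59, 54, 1565]), ([412.8, 204.1], [401, 193, 25, 23, 446])]]
```

View pics/c5.png

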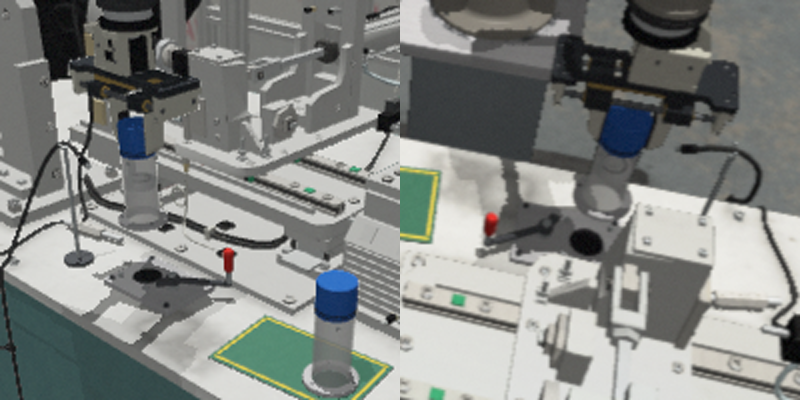

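The tube is held in hand and clear of the nest, with the clamp still open. I'll raise it above tube_b's height and carry it to the pad.

Scaled: 220 mm / 400 = 0.55, 165 mm / 400 = 0.4125.

```bash
python3 shift.py '{"segments": [[45, 0, 0.0375, -0.1, 0], [45, 0, 0.1375, -0.195, 0], [45, 0, 0.275, -0.195, 0], [45, 0, 0.4125, -0.195, 0], [45, 0, 0.55, -0.195, 0]]}'; python3 shift.py '{"segments": [[45, 0, 0.1375, 0, 0], [45, -0.005, 0.275, 0, 0], [45, -0.01, 0.4125, 0, 0], [45, -0.015, 0.55, 0, 0], [45, -0.02, 0.6625, 0, 0]]}';  python3 shift.py '{"segments": [[45, 0, 0.075, 0, 0], [45, 0, 0.1125, 0, 0], [45, 0, 0.1125, 0, 0]]}'; python3 - <<'E'
from plant import bot, camrig
from h import *
cs=[camrig.capture(n) for n in("wrist","scene","side")]
o=bot.get_obs();print(o["tool_pos"],o["tcp_rot"],o["contact_force"])
a=cs[0]["color"][:,:,::-1]; b=cs[1]["color"][160:330,310:450,::-1]; 
cv2.imwrite("pics/c6.png",np.hstack([cv2.resize(a,(448,336)),cv2.resize(b,(277,336),interpolation=2)]))
np.savez("w6.npz",**cs[0])
for i,n in enumerate("012"):cv2.imwrite(f"pics/raw6_{n}.png",cs[i]["color"][:,:,::-1])
E
```

```text
time: 9.7
tool_pos: [491.8, -17.6, 465.2]
tcp_rot: [-3.141, 0.003, 0.003]
contact_force: [1.1, 0.5, -2.8]
grip_width: 50.6
finger_force: 30.0
time: 10.32
tool_pos: [484.3, -283.2, 464.7]
tcp_rot: [-3.139, 0.003, 0.001]
contact_force: [0.6, 1.0, -2.7]
grip_width: 50.5
finger_force: 30.0
time: 10.7
tool_pos: [484.9, -326.3, 465.4]
tcp_rot: [-3.14, 0.002, 0.001]
contact_force: [-0.4, 0.1, -3.4]
grip_width: 50.6
finger_force: 30.0
[ 485.14127401 -324.78197505  466.59733988] [-3.14069962e+00  2.64787164e-04  3.58951671e-03] [-0.56367461  0.14071046 -2.87384336]
```

View pics/c6.png

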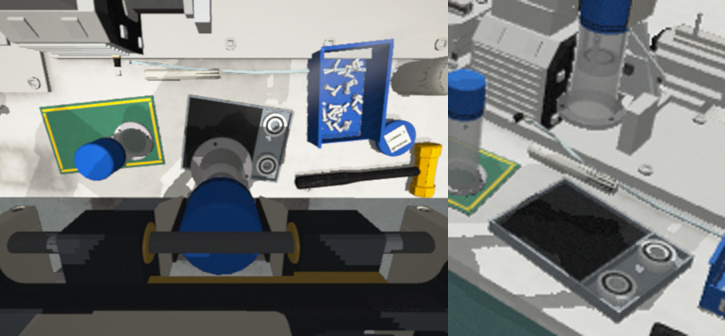

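Wrist view (0.8 scale): the tray corners at (189,95),(293,107),(279,182) and mat corners (39,107),(153,95),(163,161),(62,174). Now their world positions:

```bash
python3 - <<'E'
from h import *
w=np.load("w6.npz")
T=[plane(w,(u/.8,v/.8),16) for u,v in((189,95),(293,107),(279,182))]
M=[plane(w,(u/.8,v/.8),3) for u,v in((39,107),(153,95),(163,161),(62,174))]
print("tray",np.round(T,1).tolist(),"ctr",(T[0]+T[2])/2)
print("mat",np.round(M,1).tolist(),np.mean(M,0))
E
```

```text
tray [[563.1, -269.9], [543.3, -452.0], [402.2, -438.2]] ctr [ 482.65109673 -354.03726268]
mat [[541.5, 5.1], [562.8, -203.8], [440.2, -213.0], [412.9, -11.0]] [ 489.35021549 -105.67259996]
```

Scaled: 107 mm / 400 = 0.2675, 95 mm / 400 = 0.2375.

```bash
python3 shift.py '{"segments": [[45, 0.0025, 0.0025, 0.125, 0], [45, 0.0025, 0.0025, 0.2375, 0], [45, 0.0025, 0.0025, 0.2675, 0], [45, 0.0025, 0.0025, 0.2675, 0]]}'; python3 shift.py '{"segments": [[45, 0, 0, 0.075, 0], [45, 0, 0, 0.165, 0], [45, 0, 0, 0.075, 0], [45, 0, 0, 0, 0], [45, 0, 0, 0, 0]]}'; python3 - <<'E'
from plant import bot, camrig
from h import *
cs=[camrig.capture(n) for n in("scene","side")]
o=bot.get_obs();print(o["tool_pos"],o["contact_force"],[blobs(c,"blue")[0:3] for c in cs])
for i,n in enumerate("01"):cv2.imwrite(f"pics/raw7_{n}.png",cs[i]["color"][:,:,::-1])
E
```

```text
time: 11.35
tool_pos: [486.3, -326.5, 360.4]
tcp_rot: [3.141, -0.0, 0.003]
contact_force: [0.7, 0.1, -2.7]
grip_width: 50.7
finger_force: 30.0
time: 11.98
tool_pos: [486.7, -327.4, 364.4]
tcp_rot: [3.135, -0.007, 0.003]
contact_force: [-0.7, -0.1, -2.7]
grip_width: 50.6
finger_force: 30.0
[ 485.94178313 -326.83175754  360.41344431] [ 1.24287843  0.93027125 -3.21314064] [[([225.8, 41.1], [223, 38, 6, 7, 38]), ([384.5, 203.2], [373, 189, 25, 30, 583]), ([317.6, 207.1], [308, 195, 21, 26, 446])], [([136.4, 13.4], [114, 0, 43, 36, 983]), ([195.0, 169.7], [187, 160, 18, 20, 262]), ([261.0, 199.1], [252, 188, 19, 23, 364])]]
```

Scaled: 66 mm / 400 = 0.165, 30 mm / 400 = 0.075.

```bash
python3 shift.py '{"segments": [[45, 0, 0, 0.075, 0], [45, 0, 0, 0.165, 0]]}'; python3 shift.py '{"segments": [[45, 0, 0, -0.09, 0], [45, 0, 0, -0.165, 0], [45, 0, 0, -0.165, 0]]}'; python3 shift.py '{"segments": [[45, 0, 0, 0.075, 0], [45, 0, 0, 0.1675, 0], [45, 0, 0, 0.075, 0], [45, 0, 0, 0, 0], [45, 0, 0, 0, 0]]}'; python3 - <<'E'
from plant import bot, camrig
from h import *
cs=[camrig.capture(n) for n in("scene","side")]
a=[cv2.imread("pics/raw6_1.png")[155:275,360:440],cv2.imread("pics/raw7_0.png")[180:300,345:425],cs[0]["color"][180:300,345:425,::-1]]
cv2.imwrite("pics/c8.png",np.hstack([cv2.resize(x,(264,396),interpolation=2) for x in a]))
E
```

```text
time: 12.32
tool_pos: [485.9, -327.0, 292.7]
tcp_rot: [3.141, -0.0, 0.003]
contact_force: [-7.3, -11.9, 91.6]
grip_width: 50.5
finger_force: 62.5
time: 12.7
tool_pos: [486.2, -327.2, 360.9]
tcp_rot: [3.139, -0.003, 0.002]
contact_force: [0.1, -0.6, -2.5]
grip_width: 50.8
finger_force: 30.0
time: 13.32
tool_pos: [486.1, -327.1, 359.9]
tcp_rot: [3.14, -0.002, 0.002]
contact_force: [0.4, 0.3, -2.2]
grip_width: 51.5
finger_force: 29.5
```

View pics/c8.png

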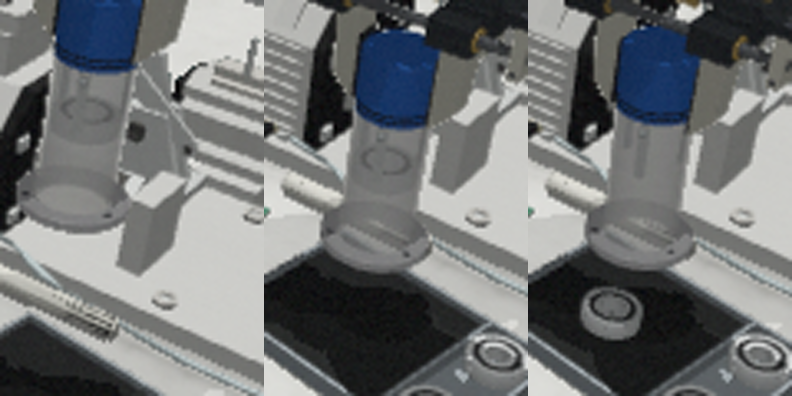

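The third frame shows the bearing lying flat on the pad (crop px (612,312)) and the tube empty. Now I'll lift, carry it to the mat's free end and check the gap.

Scaled: -130 mm / 400 = -0.325, -112 mm / 400 = -0.28.

```bash
python3 shift.py '{"segments": [[45, 0, 0, -0.125, 0], [45, 0, 0, -0.25, 0], [45, 0, -0.05, -0.28, 0], [45, 0, -0.1875, -0.28, 0], [45, 0, -0.325, -0.28, 0]]}'; python3 shift.py '{"segments": [[45, 0, -0.1375, 0, 0], [45, 0, -0.275, 0, 0], [45, -0.0025, -0.355, 0, 0], [45, -0.0025, -0.355, 0, 0], [45, -0.0025, -0.355, 0.05, 0]]}'; python3 shift.py '{"segments": [[45, 0, 0, 0.125, 0], [45, 0, 0, 0.225, 0], [45, 0, 0, 0.325, 0], [45, 0, 0, 0.3625, 0], [45, 0, 0, 0.3625, 0]]}'; python3 - <<'E'
from plant import bot, camrig
from h import *
cs=[camrig.capture(n) for n in("scene","side")]
o=bot.get_obs();print(o["tool_pos"],o["contact_force"])
a=[cs[0]["color"][130:310,230:410,::-1],cs[1]["color"][140:320,190:370,::-1]]
cv2.imwrite("pics/c9.png",np.hstack([cv2.resize(x,(396,396),interpolation=2) for x in a]))
E
```

```text
time: 14.05
tool_pos: [485.1, -195.1, 468.7]
tcp_rot: [-3.139, 0.004, 0.001]
contact_force: [1.1, 0.0, -1.9]
grip_width: 52.0
finger_force: 29.5
time: 14.68
tool_pos: [484.2, -54.7, 450.8]
tcp_rot: [3.141, -0.0, 0.003]
contact_force: [0.1, -0.2, -2.7]
grip_width: 51.4
finger_force: 29.6
time: 15.3
tool_pos: [483.3, -55.3, 304.3]
tcp_rot: [-3.14, 0.006, 0.002]
contact_force: [-1.0, 0.4, -2.0]
grip_width: 51.4
finger_force: 29.6
[484.19871081 -55.35766352 306.44851847] [ 0.53639046  0.49887697 -1.38808626]
```

View pics/c9.png

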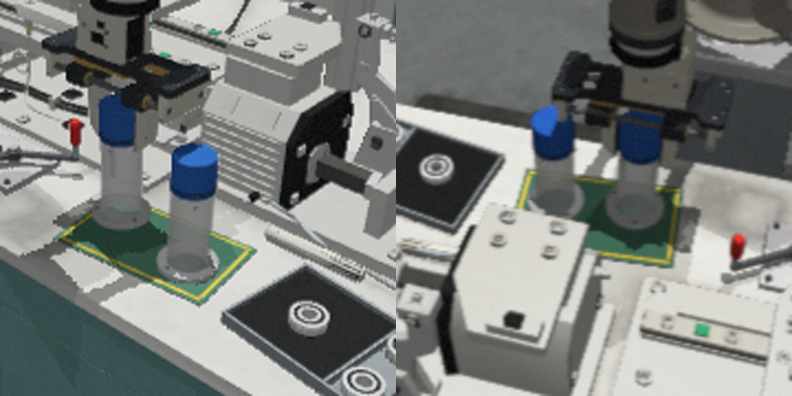

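The tube hangs above the middle of the free end, well inside the yellow line and clear of tube_b. I'll lower it gently until it touches.

The rows are not in the units I measure in: shifts go in shares of 400 mm and turns go in shares of 2 rad. I convert before sending: 11 mm / 400 = 0.0275, 9 mm / 400 = 0.0225.

```bash
python3 shift.py '{"segments": [[45, 0, 0, 0.0125, 0], [45, 0, 0, 0.0225, 0], [45, 0, 0, 0.0275, 0], [45, 0, 0, 0.0275, 0]]}'; python3 shift.py '{"segments": [[45, 0, 0, 0.005, 0], [45, 0, 0, 0.0075, 0], [45, 0, 0, 0.0075, 0]]}'; python3 shift.py '{"segments": [[45, 0, 0, 0.005, 0], [45, 0, 0, 0.0075, 0], [45, 0, 0, 0.0075, 0]]}'
```

```text
time: 15.9
tool_pos: [484.3, -55.0, 295.7]
tcp_rot: [-3.142, 0.0, 0.002]
contact_force: [0.5, -0.1, -2.3]
grip_width: 51.7
finger_force: 29.6
time: 16.27
tool_pos: [484.3, -55.0, 292.7]
tcp_rot: [3.142, -0.0, 0.002]
contact_force: [0.0, 0.6, -2.9]
grip_width: 51.8
finger_force: 29.6
time: 16.65
tool_pos: [484.3, -55.0, 289.6]
tcp_rot: [-3.142, 0.0, 0.002]
contact_force: [1.0, -1.3, -2.1]
grip_width: 51.4
finger_force: 29.6
```

Scaled: 2 mm / 400 = 0.005, 1 mm / 400 = 0.0025.

```bash
for i in 1 2 3; do python3 shift.py '{"segments": [[45, 0, 0, 0.0025, 0], [45, 0, 0, 0.005, 0], [45, 0, 0, 0.005, 0]]}' | egrep 'pos|contact'; done
```

```text
tool_pos: [484.3, -55.0, 287.6]
contact_force: [1.3, -0.3, -2.4]
tool_pos: [484.3, -55.0, 285.6]
contact_force: [0.7, -0.1, -1.3]
tool_pos: [484.3, -55.0, 283.6]
contact_force: [-0.3, 1.4, -1.9]
```

Scaled: 2 mm / 400 = 0.005, 1 mm / 400 = 0.0025.

```bash
for i in 1 2 3; do python3 shift.py '{"segments": [[45, 0, 0, 0.0025, 0], [45, 0, 0, 0.005, 0], [45, 0, 0, 0.005, 0]]}' | egrep 'pos|contact'; done; python3 - <<'E'
from plant import bot, camrig
from h import *
cs=[camrig.capture(n) for n in("scene","side")]
print([[b for b in blobs(c,"blue") if b[1][4]>100] for c in cs])
for c in cs: print(proj(c,[[484.3,-55,z] for z in(128.5,138.5,148.5)]).round(1).tolist(),proj(c,[[484.3,-55,z] for z in(3,9,15)]).round(1).tolist())
a=[cs[0]["color"][160:280,240:360,::-1],cs[1]["color"][150:270,250:370,::-1]]
cv2.imwrite("pics/c10.png",np.hstack([cv2.resize(x,(396,396),interpolation=2) for x in a]))
E
```

```text
tool_pos: [484.3, -55.0, 281.6]
contact_force: [-0.3, 0.1, -2.3]
tool_pos: [484.7, -55.2, 280.6]
contact_force: [-0.7, -0.8, 5.5]
tool_pos: [485.2, -55.7, 280.0]
contact_force: [-1.5, -2.5, 14.4]
[[([283.6, 192.8], [277, 181, 15, 23, 274]), ([317.6, 207.3], [308, 195, 21, 26, 454]), ([473.9, 290.5], [437, 257, 74, 78, 1907]), ([513.8, 342.8], [497, 327, 37, 29, 463])], [([136.4, 13.4], [114, 0, 43, 36, 983]), ([259.1, 200.7], [252, 188, 19, 23, 245]), ([123.6, 219.2], [97, 190, 59, 54, 1488]), ([299.3, 211.7], [291, 204, 18, 17, 242])]]
[[284.9, 193.0], [285.0, 189.6], [285.1, 186.1]] [[284.2, 233.5], [284.2, 231.7], [284.3, 229.9]]
[[300.3, 210.4], [300.5, 207.8], [300.6, 205.1]] [[298.6, 241.2], [298.7, 239.8], [298.8, 238.4]]
```

Contact is at TCP 281, so the tube slid about 12 mm up in the grip during the raps. I'll relieve the pressure, open, and lift straight off.

Scaled: -3 mm / 400 = -0.0075, -2 mm / 400 = -0.005.

```bash
python3 shift.py '{"segments": [[45, 0, 0, -0.005, 0], [45, 0, 0, -0.0075, 0], [45, 0, 0, -0.0075, 0]]}'|egrep 'pos|cont'; python3 shift.py '{"segments": [[54, 0, 0, 0, 0], [60, 0, 0, 0, 0], [78, 0, 0, 0, 0], [78, 0, 0, 0, 0], [78, 0, 0, 0, 0]]}'; python3 shift.py '{"segments": [[78, 0, 0, -0.0375, 0], [78, 0, 0, -0.1125, 0], [78, 0, 0, -0.225, 0], [78, 0, 0, -0.35, 0], [78, 0, 0, -0.425, 0]]}'; python3 - <<'E'
from plant import bot, camrig
from h import *
cs=[camrig.capture(n) for n in("scene","side")]
b=[[x for x in blobs(c,"blue") if x[1][4]>100] for c in cs];print(b)
print([blobs(c,"red") for c in cs])
a=[cs[0]["color"][140:320,200:420,::-1],cs[1]["color"][150:330,170:390,::-1]]
cv2.imwrite("pics/c11.png",np.hstack([cv2.resize(x,(396,324),interpolation=2) for x in a]))
E
```

```text
tool_pos: [484.2, -54.9, 280.4]
contact_force: [-0.7, -0.7, -2.3]
time: 20.0
tool_pos: [484.3, -55.0, 280.8]
tcp_rot: [3.142, -0.0, 0.002]
contact_force: [-0.0, 0.5, 0.6]
grip_width: 77.5
finger_force: 0.0
time: 20.62
tool_pos: [484.2, -55.0, 453.4]
tcp_rot: [3.141, -0.003, 0.002]
contact_force: [0.3, -0.1, -0.2]
grip_width: 78.0
finger_force: 0.0
[[([285.0, 192.3], [276, 181, 19, 24, 390]), ([317.5, 207.2], [308, 195, 21, 26, 453]), ([473.8, 290.5], [437, 257, 74, 78, 1907]), ([513.8, 342.8], [497, 327, 37, 29, 461])], [([136.4, 13.5], [114, 0, 43, 36, 983]), ([260.9, 199.1], [252, 188, 19, 23, 357]), ([124.0, 219.2], [97, 190, 59, 54, 1518]), ([300.0, 207.5], [291, 197, 19, 24, 360])]]
[[([263.6, 189.3], [262, 184, 5, 12, 47]), ([554.5, 278.7], [547, 267, 13, 21, 166])], [([72.0, 193.7], [69, 187, 8, 12, 51]), ([344.9, 250.9], [343, 247, 5, 10, 36])]]
```

View pics/c11.png

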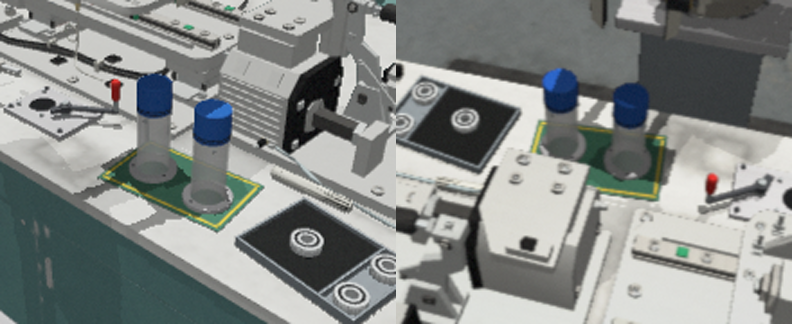

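Both tubes stand on the mat, with tube_b's pixels unchanged. The bearing lies on the pad, and the clamp is still open against its stop. Handing in.

```bash
python3 -c "
from plant import bot, camrig
print(bot.close_job())"
```

```text
the job is handed in; nothing more can be done
None
```

I've handed the job in: the clamp is open against its stop, the bearing lies on the pad, and the empty tube stands mouth down on the mat's free end with the other tube untouched; it took 20.6 s, and the highest wrist force I read was about 92 N, in one of the raps.

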